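# Isolate the bench supply and pop its fuse hatch

## Task

The grey bench power supply needs its fuses looked at. First switch it off by pressing down the raised end of its power rocker, then press the near end of the narrow fuse hatch down once, let go so that it pops up, and make sure it stays standing open. Only press with the fingertips: do not push the hatch back down once it has popped, leave the wide battery hatch shut, and do not pick up or push away any of the things lying about.

Things in the scene. Friction and masses are not known exactly. Their poses are not given: they have to be found in the camera images.
- case: the bench power supply: grey box 220 mm deep (x), 310 mm wide (y), top 70 mm above the table; fixed. Origin: centre of its underside; x points away from its front (which faces the robot), y left, z up. On top: power rocker at the middle of the front, 77 mm before the centre; a dial (60 mm wide, 44 mm tall) to its right, a tin to its left; behind them two bays side by side, either way round
- power_rocker (a joint): angle of the power rocker, a grey paddle 26 mm (x) by 64 mm (y) by 6 mm, pivoted at its middle 17 mm above the case's top like a see-saw: 0 = on (its left, +y, end raised), 0.4 = fully off (left end down). It stays where it is left; about 1 to 3 N turns it
- rocker_raised_end (a point): the spot to press on the power rocker: on its upper face, 24 mm left (+y) of the pivot, on its centre line. It moves with the rocker and goes down about 10 mm when the rocker is turned fully off; nothing is in the way of a fingertip up to 30 mm wide there
- fuse_hatch (a joint): angle of the fuse hatch, a black plate 46 mm wide, 90 mm long, hinged along its far edge: 0 latched shut, 0.9 fully open (up and back), -0.05 pressed in. Push-push latch: pressed in 3 mm at the near end (about 3 N; firm stop at 4 mm) and released, it springs open in 0.6 s and stays; pushed down and in again it latches. It cannot be pulled open
- fuse_press (a point): the spot to press on the fuse hatch: on its upper face, on its centre line, 13 mm from its near (-x) edge and 77 mm from the hinge. With the hatch shut it is 38 mm above the case's top and 8 mm above the bay's rim. It moves with the hatch (about 60 mm up when open)
- fuse_hinge (a point): the hinge of the fuse hatch, at the middle of its far (+x) edge, 32 mm above the case's top
- fuse_bay: the narrow bay that holds the fuse hatch: grey frame 120 mm (x) by 68 mm (y), rim 30 mm above the case's top; fixed on the case, axes parallel to the case's. Origin at the centre of its underside, on the case's top
- battery_hatch (a joint): angle of the battery hatch, a black plate 80 mm wide, 90 mm long, hinged along its far edge, with the same push-push latch: 0 latched shut, 0.9 fully open; to be left shut
- battery_press (a point): the middle of the near end of the battery hatch's upper face, as for the fuse hatch; not to be pressed
- battery_bay: the wide bay that holds the battery hatch: grey frame 120 mm (x) by 102 mm (y), otherwise like the fuse bay
- tip_tin: small round steel tin, 36 mm across and 30 mm tall, standing on the front of the power supply's top, left of the rocker; origin at the centre of its underside; loose, to be left alone
- tweezers: steel tweezers, 110 x 7 x 8 mm, lying on the power supply's top in the gap between the two bays; origin at the centre of the underside; loose, to be left alone
- solder_spool: aluminium spool, 60 mm across and 46 mm tall, standing on the table just left (+y) of the power supply; origin at the centre of its underside; loose, to be left alone
- screwdriver: black-handled screwdriver, 170 mm, lying on the table just right (-y) of the power supply; origin under its middle; loose, to be left alone
- cutters: side cutters with black grips, 115 mm long, lying on the table to the left; origin under the pivot; loose, to be left alone
- multimeter: hand-held meter, 175 x 85 x 36 mm, orange rim and black face, lying on the table to the right; origin at the centre of its underside; loose, to be left alone

How it is judged:
By the outcome, as a careful person would: the job done as asked, in the order asked, and still so for the second after the job is handed in, with the robot touching nothing.
It also fails if it takes over 32 s, if anything falls off the work surface, if the arm or the gripper's body presses on something with over 40 N, if the wrist force passes 120 N, or if a joint passes its speed limit or range.

## Robot

A 6-joint arm with a two-finger parallel gripper is mounted at the origin on the work surface. World frame = base frame: x ahead of the robot, y to its left, z up, the work surface at z = 0. Lengths are in m, angles in degrees, forces in N, time in s.
With the tool pointing down it reaches from about 0.35 to 0.875 m from the base axis. Payload 4.2 kg.
Tool frame: the origin (TCP) lies on the centre line of the jaws, within the pads' length; the fingertips stand 25 mm ahead of it and the grasp point (between the pads) lies 6 mm ahead of it; z points along the fingers, y is the line along which they close (so a half turn about z gives the same grasp; the last joint's range is limited). The gripper opens to 87 mm and grips with 3 to 60 N. Pads are 19 mm wide; open, the fingers measure 117 mm over their backs; the gripper's body (75 mm by 190 mm) begins 51 mm behind the grasp point.
Start: joints at [-56.058, 22.042, 0.453, 0, -68.411, -14.817], TCP at [0.205, -0.59, 0.248] pointing down, gripper open.
Joint ranges: [-179.83, 179.83], [-69.29, 118.12], [-61.27, 80.66], [-181.25, 117.63], [-171.15, -9.14], [-177.46, 177.46]. Speed limits (degrees/s): [159.86, 159.86, 180, 180, 180, 180].

## Interface

Orientations are given as a 3x3 rotation matrix whose columns are the frame's x, y, z axes.
In Python, from station import r gives the robot as it stands.
- The arm moves only by the tool move_arm, never from a script. Its argument "series" is a list of rows, each an object with "grip": the opening, from 0 (shut) to 1 (fully open); "xyz": the shift along the tool's x, y, z in mm, a list of three; "angular": the turn, a rotation vector about the tool's x, y, z in rad, a list of three. A call has 1 to 10 rows; each row is the pose to reach, as a shift and turn from the pose commanded when the call began, along the tool's axes at that moment; what a row does not reach only later rows make up. A row lasts 1/10 s, in which the tool goes at most 50 mm and 8.59 degrees, less where a joint would pass 70% of its speed; a pose out of reach is approached as far as the arm can. A call with a gripper value outside its range is refused whole. The fingers move at their own pace and stop on an object; the grip force is fixed at half the most. Time passes only in rows, so rows that repeat a pose let the fingers close. It gives the time, the measured TCP pose, the force, the opening and the grip force at its end, in the units of the state.
- r.sense(): the state, without advancing time (a new reading comes with each control period).
- r.capture(name): name is "side" or "top"; returns a dict with "img" (384x512x3 uint8, red, green, blue), "camera_matrix" (3x3 intrinsics, pixels), "rvec" (rotation vector, rad) and "tvec" (3), from world to camera coordinates, as OpenCV has them. Camera axes: x right, y down, z forward; pixel columns grow to the right and rows downward; lengths in m; the calibration is good to about 2 mm. A picture is of the moment at which its call begins. There is no depth.
- r.finish_job(): hands the job in; it is judged then, once.
The state is a dict: "time_s": time; "joints": joint angles; "joint_velocities": joint speeds; "effort": joint torques, N m; "tcp_pos": TCP position; "ee_rot": TCP orientation; "wrist_force": force on the tool from outside, world axes, zero at the start; "moment": the same for the moment, N m; "gripper_width": opening from 0.0 (shut) to 1.0 (fully open); "gripper_force": force on a finger pad.
Only numpy, scipy, OpenCV 4.12 (cv2) and the standard library are available. Lean on these libraries where they do the work, as an engineer would, in place of code of your own. Each camera call takes 0.05 s, during which the arm holds its last target. There are 200 camera calls.

## Working session

There is one attempt and no reset: what is moved stays moved. The work goes in short steps, Python scripts to look and compute and a tool call to move; the robot and the scene stay as the last step left them, time stands still between calls to the robot, and variables do not carry over. Pictures are saved under pics/ and viewed, at most 10 in all, crops included, and the job is handed in when it is done.

Besides the shell and the picture viewer there is one more tool, called after "Call:" in YAML: its name, and indented under it one key for each argument. move_arm: Moves the arm, as the interface text tells. Its arguments: {"type":"object","properties":{"series":{"type":"array"}},"required":["series"]}

```bash
mkdir -p pics; python3 - <<'E'
from station import r
import cv2,pickle
d={}
for n in("top","side"):
    c=r.capture(n);d[n]=c
    cv2.imwrite(f"pics/{n}0.png",cv2.resize(c["img"][:,:,::-1],(768,576),interpolation=cv2.INTER_CUBIC))
    R=cv2.Rodrigues(c["rvec"])[0];print(n,(-R.T@c["tvec"].ravel()).round(3),c["camera_matrix"][0,0])
pickle.dump(d,open("d0.pkl","wb"))
s=r.sense();print(s["time_s"],s["tcp_pos"],s["ee_rot"])
E
```

```text
top [ 0.278 -0.006  1.693] 482.2292767547595
side [0.434 0.786 1.052] 429.4900459999263
0.1 [ 0.20460979 -0.59003726  0.24654657] [[-9.44865277e-01 -3.27458427e-01 -7.66069529e-04]
 [-3.27459302e-01  9.44863465e-01  1.85432957e-03]
 [ 1.16615267e-04  2.00294821e-03 -9.99997987e-01]]
```

View pics/top0.png

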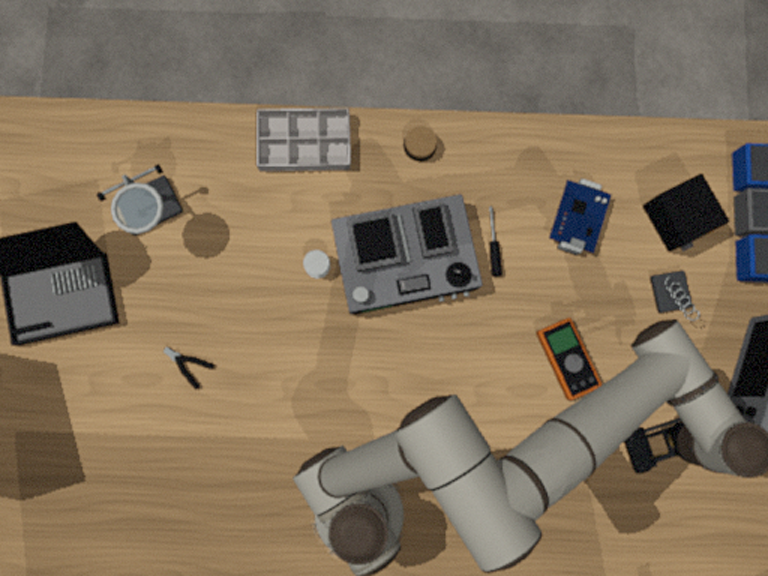

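View pics/side0.png

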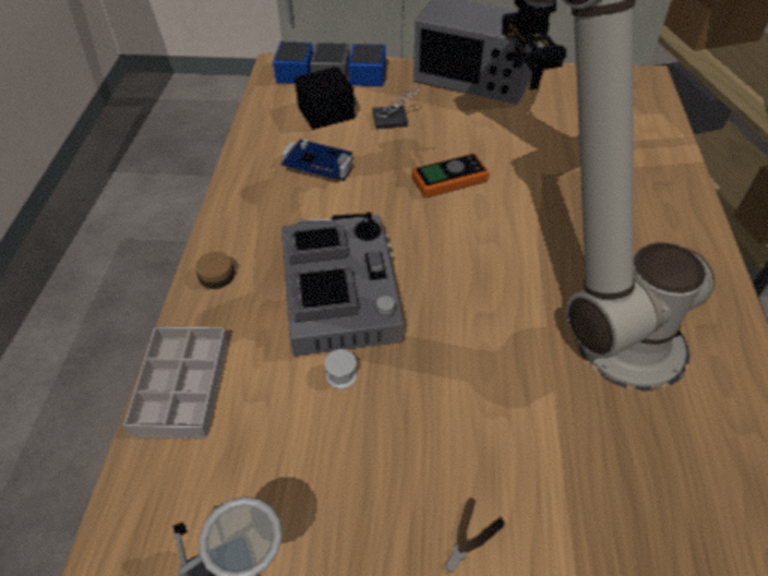

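The top view shows the case, with corners near (332,218), (462,195), (481,291) and (351,313). The narrow fuse hatch is on the right at about (435,228), the wide battery hatch at (376,241), the rocker at (413,284), the dial at (459,274) and the tin at (361,295). The side view agrees.

```bash
cat > h.py <<'E'
import numpy as np,cv2
def ray(c,uv,z):
    R=cv2.Rodrigues(c["rvec"])[0];C=-R.T@np.ravel(c["tvec"])
    k=cv2.undistortPoints(np.array([[uv]],float),c["camera_matrix"],None).ravel()
    d=R.T@np.r_[k,1];return C+d*(z-C[2])/d[2]
def proj(c,P):
    return cv2.projectPoints(np.array(P,float).reshape(-1,3),c["rvec"],c["tvec"],c["camera_matrix"],None)[0].reshape(-1,2)
E
python3 - <<'E'
import pickle,cv2,numpy as np
from h import *
d=pickle.load(open("d0.pkl","rb"))
def blobs(n,x0,x1,y0,y1,th):
    c=d[n];m=(c["img"].max(2)<th).astype(np.uint8);M=np.zeros_like(m);M[y0:y1,x0:x1]=m[y0:y1,x0:x1]
    for q in cv2.findContours(M,cv2.RETR_EXTERNAL,cv2.CHAIN_APPROX_NONE)[0]:
        if cv2.contourArea(q)>60:
            b=cv2.minAreaRect(q);B=cv2.boxPoints(b);W=np.array([ray(c,p,0.106) for p in B])
            print(n,b,"ctr",ray(c,b[0],0.106).round(4),"sides",np.linalg.norm(np.diff(W,axis=0),axis=1)[:2].round(3));print(W[:,:2].round(3).tolist())
for th in(40,):
    blobs("top",218,322,125,212,th);blobs("side",185,270,140,240,th)
c=d["top"]
for p in[(332,218),(462,195),(481,291),(351,313)]: print(ray(c,np.array(p)/1.5-.17,.07).round(3))
print("rocker",ray(c,np.array((413,284))/1.5-.17,.087).round(3))
im=np.hstack([cv2.resize(d["top"]["img"][125:215,215:325],None,fx=7,fy=6.5,interpolation=cv2.INTER_CUBIC)])
cv2.imwrite("pics/crop.png",im[:,:,::-1])
E
```

```text
top ((305.5, 182.5), (15.0, 15.0), 90.0) ctr [ 0.5427 -0.2061  0.106 ] sides [0.05  0.051]
[[0.567, -0.181], [0.569, -0.231], [0.518, -0.231], [0.517, -0.181]]
top ((249.30770874023438, 160.03848266601562), (26.475677490234375, 24.122285842895508), 78.69007110595703) ctr [ 0.6132 -0.0164  0.106 ] sides [0.081 0.09 ]
[[0.648, 0.033], [0.667, -0.046], [0.579, -0.066], [0.56, 0.013]]
top ((288.62091064453125, 151.75631713867188), (26.213817596435547, 13.97787094116211), 77.73522186279297) ctr [ 0.6457 -0.1479  0.106 ] sides [0.047 0.09 ]
[[0.684, -0.115], [0.695, -0.161], [0.608, -0.181], [0.596, -0.135]]
side ((215.63409423828125, 191.78390502929688), (22.677305221557617, 31.255762100219727), 83.1572265625) ctr [ 0.611 -0.012  0.106] sides [0.092 0.087]
[[0.666, -0.045], [0.576, -0.066], [0.558, 0.02], [0.645, 0.039]]
side ((210.8780517578125, 158.90245056152344), (12.58919620513916, 29.15392303466797), 83.6598129272461) ctr [ 0.6436 -0.1442  0.106 ] sides [0.091 0.055]
[[0.694, -0.161], [0.605, -0.182], [0.594, -0.127], [0.681, -0.108]]
side ((243.66001892089844, 151.87998962402344), (17.399999618530273, 15.600000381469727), 53.13010025024414) ctr [ 0.5448 -0.1822  0.106 ] sides [0.058 0.072]
[[0.582, -0.19], [0.546, -0.236], [0.508, -0.174], [0.543, -0.131]]
[0.67  0.082 0.07 ]
[ 0.734 -0.216  0.07 ]
[ 0.511 -0.262  0.07 ]
[0.452 0.031 0.07 ]
rocker [ 0.52  -0.106  0.087]
```

View pics/crop.png

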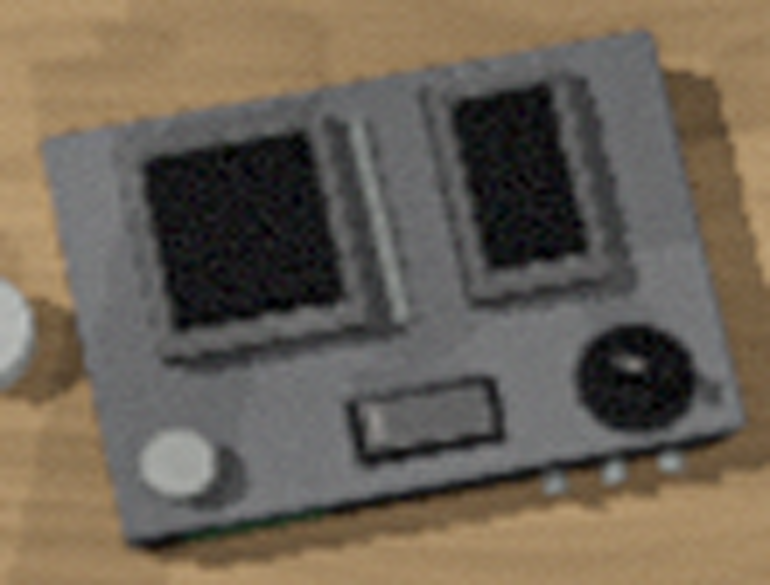

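Call:
move_arm:
  series:
    - {"grip":0,"xyz":[-457,376,0],"angular":[0,0,0.107]}
    - {"grip":0,"xyz":[-457,376,0],"angular":[0,0,0.107]}
    - {"grip":0,"xyz":[-457,376,0],"angular":[0,0,0.107]}
    - {"grip":0,"xyz":[-457,376,0],"angular":[0,0,0.107]}
    - {"grip":0,"xyz":[-457,376,0],"angular":[0,0,0.107]}
    - {"grip":0,"xyz":[-457,376,0],"angular":[0,0,0.107]}
    - {"grip":0,"xyz":[-457,376,0],"angular":[0,0,0.107]}
    - {"grip":0,"xyz":[-457,376,0],"angular":[0,0,0.107]}
    - {"grip":0,"xyz":[-457,376,0],"angular":[0,0,0.107]}
    - {"grip":0,"xyz":[-457,376,0],"angular":[0,0,0.107]}

```text
time_s: 1.1
tcp_pos: [0.4659, -0.1618, 0.2475]
ee_rot: [[-0.974, -0.225, -0.0], [-0.225, 0.974, 0.0], [0.0, 0.0, -1.0]]
wrist_force: [1.5, -0.2, -0.2]
gripper_width: 0.171
gripper_force: 0.0
```

Call:
move_arm:
  series:
    - {"grip":0,"xyz":[0,0,0],"angular":[0,0,0]}
    - {"grip":0,"xyz":[0,0,0],"angular":[0,0,0]}
    - {"grip":0,"xyz":[0,0,0],"angular":[0,0,0]}

```text
time_s: 1.4
tcp_pos: [0.4649, -0.1643, 0.2472]
ee_rot: [[-0.975, -0.224, -0.001], [-0.224, 0.975, 0.0], [0.001, 0.0, -1.0]]
wrist_force: [-0.5, 0.2, 0.4]
gripper_width: 0.013
gripper_force: 0.0
```

Call:
move_arm:
  series:
    - {"grip":0,"xyz":[-65,67,30],"angular":[0,0,0]}
    - {"grip":0,"xyz":[-65,67,30],"angular":[0,0,0]}
    - {"grip":0,"xyz":[-65,67,90],"angular":[0,0,0]}
    - {"grip":0,"xyz":[-65,67,102],"angular":[0,0,0]}
    - {"grip":0,"xyz":[-65,67,102],"angular":[0,0,0]}
    - {"grip":0,"xyz":[-65,67,102],"angular":[0,0,0]}

```text
time_s: 2.0
tcp_pos: [0.514, -0.0853, 0.1462]
ee_rot: [[-0.975, -0.223, 0.0], [-0.223, 0.975, -0.001], [-0.0, -0.001, -1.0]]
wrist_force: [0.2, -0.0, 0.1]
gripper_width: 0.005
gripper_force: 0.0
```

```bash
python3 - <<'E'
from station import r
import cv2,numpy as np
from h import *
a=[]
for n,(x,y) in {"top":(215,120),"side":(175,130)}.items():
    c=r.capture(n)
    im=c["img"][y:y+110,x:x+110,::-1];im=cv2.resize(im,None,fx=3.6,fy=5,interpolation=cv2.INTER_CUBIC) if 0 else cv2.resize(im,None,fx=3.6,fy=3.6,interpolation=cv2.INTER_CUBIC)
    for P in[(.5136,-.0846,.095),(.519,-.108,.090),(.6147,-.155,.108)]:
        u=((proj(c,P)[0]-(x,y))*3.6).astype(int);cv2.circle(im,tuple(int(v) for v in u),3,(0,0,255),1)
    a.append(im)
cv2.imwrite("pics/s1.png",np.hstack(a));s=r.sense();print(s["tcp_pos"],s["wrist_force"],s["time_s"])
E
```

```text
[ 0.51486078 -0.08482601  0.14745424] [-0.82169508  0.16739614  0.41305617] 2.1
```

View pics/s1.png

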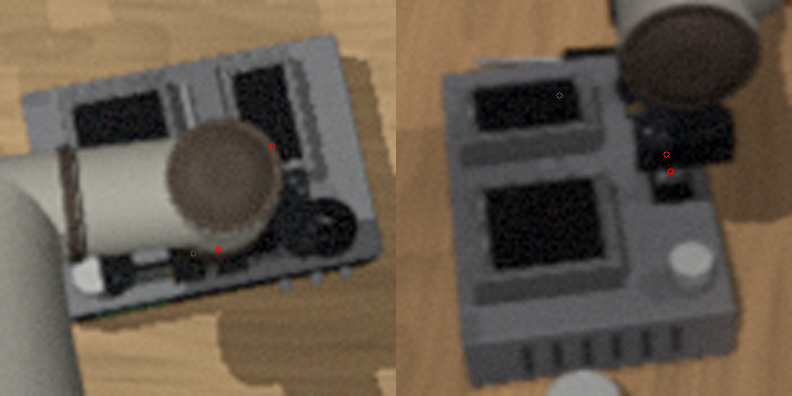

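The fingertips hang over the rocker's raised end (side view about (672,185)), clear of the tin and the dial. Next I press it.

Call:
move_arm:
  series:
    - {"grip":0,"xyz":[0,0,15],"angular":[0,0,0]}
    - {"grip":0,"xyz":[0,0,22],"angular":[0,0,0]}
    - {"grip":0,"xyz":[0,0,25],"angular":[0,0,0]}
    - {"grip":0,"xyz":[0,0,28],"angular":[0,0,0]}
    - {"grip":0,"xyz":[0,0,31],"angular":[0,0,0]}
    - {"grip":0,"xyz":[0,0,31],"angular":[0,0,0]}

```text
time_s: 2.7
tcp_pos: [0.514, -0.0839, 0.1146]
ee_rot: [[-0.974, -0.225, 0.001], [-0.225, 0.974, 0.0], [-0.0, -0.0, -1.0]]
wrist_force: [-0.3, -0.7, -0.0]
gripper_width: 0.005
gripper_force: 0.0
```

Call:
move_arm:
  series:
    - {"grip":0,"xyz":[0,0,2],"angular":[0,0,0]}
    - {"grip":0,"xyz":[0,0,3],"angular":[0,0,0]}
    - {"grip":0,"xyz":[0,0,3],"angular":[0,0,0]}

```text
time_s: 3.0
tcp_pos: [0.5141, -0.0838, 0.1119]
ee_rot: [[-0.974, -0.225, 0.001], [-0.225, 0.974, -0.0], [-0.001, -0.0, -1.0]]
wrist_force: [-0.3, 1.3, 3.2]
gripper_width: 0.002
gripper_force: 1.6
```

Call:
move_arm:
  series:
    - {"grip":0,"xyz":[0,0,1],"angular":[0,0,0]}
    - {"grip":0,"xyz":[0,0,2],"angular":[0,0,0]}
    - {"grip":0,"xyz":[0,0,2],"angular":[0,0,0]}

```text
time_s: 3.3
tcp_pos: [0.5142, -0.0839, 0.1116]
ee_rot: [[-0.974, -0.226, 0.001], [-0.226, 0.974, -0.0], [-0.001, -0.001, -1.0]]
wrist_force: [-4.2, 2.0, 13.6]
gripper_width: 0.004
gripper_force: 7.1
```

Call:
move_arm:
  series:
    - {"grip":0,"xyz":[0,0,-40],"angular":[0,0,0]}
    - {"grip":0,"xyz":[0,0,-60],"angular":[0,0,0]}
    - {"grip":0,"xyz":[-82,-92,-60],"angular":[0,0,0]}
    - {"grip":0,"xyz":[-82,-92,-60],"angular":[0,0,0]}
    - {"grip":0,"xyz":[-82,-92,-60],"angular":[0,0,0]}
    - {"grip":0,"xyz":[-82,-92,-60],"angular":[0,0,0]}
    - {"grip":0,"xyz":[-82,-92,-50],"angular":[0,0,0]}

```text
time_s: 4.0
tcp_pos: [0.6147, -0.1555, 0.1595]
ee_rot: [[-0.975, -0.224, 0.001], [-0.224, 0.975, -0.0], [-0.001, -0.0, -1.0]]
wrist_force: [0.4, 0.2, 0.2]
gripper_width: 0.006
gripper_force: 0.0
```

```bash
cat > look.py <<'E'
import sys
from station import r
import cv2,numpy as np
a=[]
for n,(x,y) in {"top":(215,120),"side":(175,130)}.items():
    c=r.capture(n);im=c["img"][y:y+110,x:x+110,::-1]
    a.append(cv2.resize(im,None,fx=3.6,fy=3.6,interpolation=cv2.INTER_CUBIC))
cv2.imwrite(sys.argv[1],np.hstack(a));s=r.sense();print(s["tcp_pos"],s["wrist_force"],s["time_s"])
E
python3 look.py pics/s2.png
```

```text
[ 0.61228566 -0.15451809  0.1572416 ] [-0.81976314  0.09425184  0.07873139] 4.1
```

View pics/s2.png

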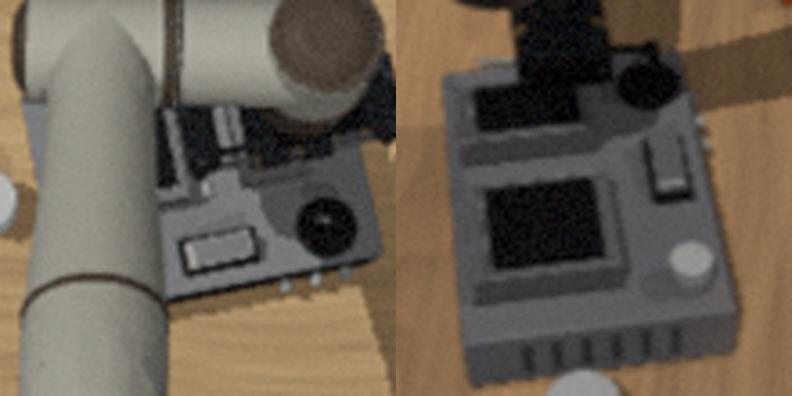

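The rocker (side view about (668,165)) now has its left end down, the tin and dial are untouched, and the tip is above the fuse hatch. Next I press the hatch in small steps.

Call:
move_arm:
  series:
    - {"grip":0,"xyz":[0,0,15],"angular":[0,0,0]}
    - {"grip":0,"xyz":[0,0,22],"angular":[0,0,0]}
    - {"grip":0,"xyz":[0,0,25],"angular":[0,0,0]}
    - {"grip":0,"xyz":[0,0,27],"angular":[0,0,0]}
    - {"grip":0,"xyz":[0,0,28],"angular":[0,0,0]}
    - {"grip":0,"xyz":[0,0,28],"angular":[0,0,0]}

```text
time_s: 4.7
tcp_pos: [0.6144, -0.1551, 0.1322]
ee_rot: [[-0.974, -0.225, 0.001], [-0.225, 0.974, -0.0], [-0.0, -0.0, -1.0]]
wrist_force: [-1.3, -0.2, 1.5]
gripper_width: 0.002
gripper_force: 1.2
```

Call:
move_arm:
  series:
    - {"grip":0,"xyz":[0,0,1],"angular":[0,0,0]}
    - {"grip":0,"xyz":[0,0,2],"angular":[0,0,0]}
    - {"grip":0,"xyz":[0,0,2],"angular":[0,0,0]}

```text
time_s: 5.0
tcp_pos: [0.6145, -0.1552, 0.1299]
ee_rot: [[-0.974, -0.225, 0.0], [-0.225, 0.974, -0.0], [-0.0, -0.0, -1.0]]
wrist_force: [-2.9, -0.0, 3.7]
gripper_width: 0.004
gripper_force: 2.2
```

Call:
move_arm:
  series:
    - {"grip":0,"xyz":[0,0,1],"angular":[0,0,0]}
    - {"grip":0,"xyz":[0,0,1.5],"angular":[0,0,0]}
    - {"grip":0,"xyz":[0,0,1.5],"angular":[0,0,0]}

```text
time_s: 5.3
tcp_pos: [0.6145, -0.1553, 0.1298]
ee_rot: [[-0.974, -0.225, 0.001], [-0.225, 0.974, -0.001], [-0.001, -0.001, -1.0]]
wrist_force: [-5.1, 1.7, 10.3]
gripper_width: 0.006
gripper_force: 4.9
```

That is the firm stop. Now I release fast, up and toward the robot.

Call:
move_arm:
  series:
    - {"grip":0,"xyz":[10,0,-50],"angular":[0,0,0]}
    - {"grip":0,"xyz":[30,0,-95],"angular":[0,0,0]}
    - {"grip":0,"xyz":[60,0,-135],"angular":[0,0,0]}
    - {"grip":0,"xyz":[100,0,-160],"angular":[0,0,0]}
    - {"grip":0,"xyz":[145,0,-170],"angular":[0,0,0]}
    - {"grip":0,"xyz":[180,-40,-170],"angular":[0,0,0]}
    - {"grip":0,"xyz":[200,-85,-170],"angular":[0,0,0]}
    - {"grip":0,"xyz":[200,-130,-170],"angular":[0,0,0]}
    - {"grip":0,"xyz":[200,-180,-170],"angular":[0,0,0]}
    - {"grip":0,"xyz":[200,-200,-170],"angular":[0,0,0]}

```text
time_s: 6.3
tcp_pos: [0.465, -0.3987, 0.2966]
ee_rot: [[-0.975, -0.222, 0.0], [-0.222, 0.975, -0.001], [-0.0, -0.001, -1.0]]
wrist_force: [0.1, 0.3, -0.8]
gripper_width: 0.002
gripper_force: 0.0
```

```bash
python3 look.py pics/s3.png
```

```text
[ 0.46483558 -0.39766295  0.29601141] [-1.06400225  0.03114792  0.15687905] 6.4
```

View pics/s3.png

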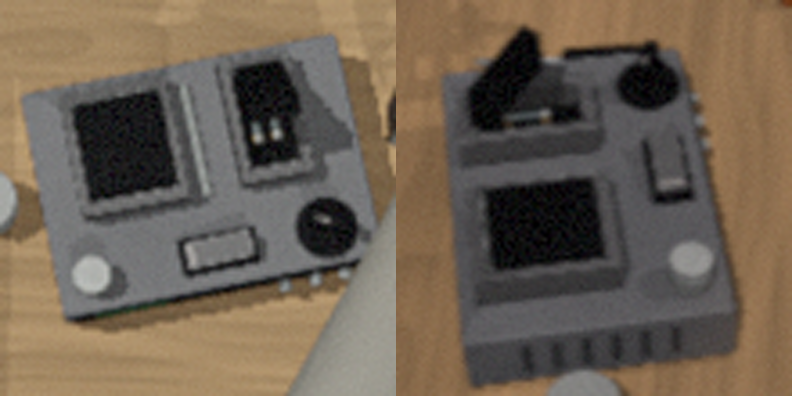

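The fuse hatch stands open with the fuses visible at (265,130). The battery hatch is shut, and the tin and tweezers are in place. I'll wait a second and compare before handing in.

Call:
move_arm:
  series:
    - {"grip":0,"xyz":[0,0,0],"angular":[0,0,0]}
    - {"grip":0,"xyz":[0,0,0],"angular":[0,0,0]}
    - {"grip":0,"xyz":[0,0,0],"angular":[0,0,0]}
    - {"grip":0,"xyz":[0,0,0],"angular":[0,0,0]}
    - {"grip":0,"xyz":[0,0,0],"angular":[0,0,0]}
    - {"grip":0,"xyz":[0,0,0],"angular":[0,0,0]}
    - {"grip":0,"xyz":[0,0,0],"angular":[0,0,0]}
    - {"grip":0,"xyz":[0,0,0],"angular":[0,0,0]}
    - {"grip":0,"xyz":[0,0,0],"angular":[0,0,0]}
    - {"grip":0,"xyz":[0,0,0],"angular":[0,0,0]}

```text
time_s: 7.4
tcp_pos: [0.4644, -0.395, 0.298]
ee_rot: [[-0.974, -0.225, -0.0], [-0.225, 0.974, 0.0], [0.0, 0.0, -1.0]]
wrist_force: [-0.6, 0.0, -0.0]
gripper_width: 0.005
gripper_force: 0.0
```

```bash
python3 look.py pics/s4.png; python3 - <<'E'
import cv2,numpy as np,pickle
a,b=[cv2.blur(cv2.imread(f"pics/s{i}.png"),(9,9)).astype(int) for i in(3,4)]
d=abs(a-b).max(2);print((d>25).sum(),np.argwhere(d>25)[:3])
o=pickle.load(open("d0.pkl","rb"))["side"]["img"][130:240,175:285,::-1]
o=cv2.resize(o,None,fx=3.6,fy=3.6,interpolation=cv2.INTER_CUBIC);n=cv2.imread("pics/s4.png")[:,396:]
z=[cv2.resize(i[110:220,220:330],(390,390)) for i in(o,n)];cv2.imwrite("pics/rk.png",np.hstack(z))
E
```

```text
[ 0.46442866 -0.39505271  0.29798953] [ 0.171884    0.08049176 -0.46218959] 7.5
771 [[ 81 392]
 [ 82 391]
 [ 82 392]]
```

View pics/rk.png

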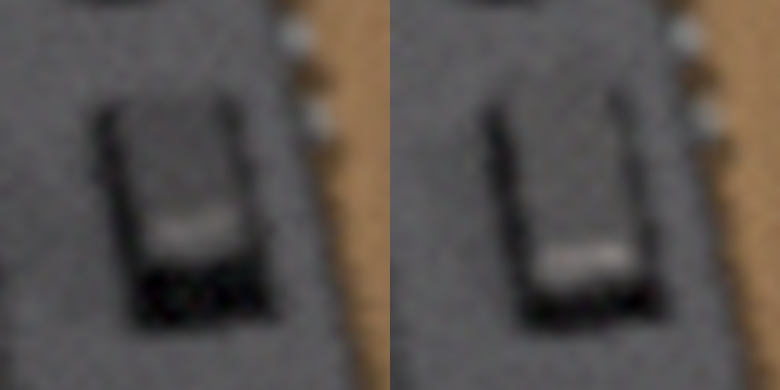

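Before (left crop) the near, left end of the rocker stood high over a dark gap. After (right crop) that end is down. The first changed pixels between the last two views lie at the arm's edge.

```bash
python3 -c "
from station import r
print(r.finish_job())"
```

```text
the job is handed in; nothing more can be done
None
```

I handed the job in at about 7.5 s: the rocker was pressed to its off stop first, then the fuse hatch was pressed once and popped open, and the battery hatch, tin and tweezers looked untouched in the last full view.

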